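# Build a level rest from sawn offcuts

### The arm

A 7-joint arm with a two-finger parallel gripper is mounted at the origin on the work surface. World frame = base frame: x ahead of the robot, y to its left, z up, the work surface at z = 0. Lengths are in m, angles in rad, forces in N, time in s.
With the tool pointing down it reaches from about 0.425 to 0.925 m from the base axis. Payload 6.8 kg.
Tool frame: the origin (TCP) lies midway between the tips of the shut fingers; the grasp point (between the pads) lies r.grasp_offset behind it (r.grasp_offset is the distance from the TCP to the grasp point, in m); z points along the fingers, y is the line along which they close (so a half turn about z gives the same grasp; the last joint's range is limited). The gripper opens to 85 mm and grips with 20 to 120 N. Pads are 22 mm wide; open, the fingers measure 114 mm over their backs; the gripper's body (76 mm by 85 mm) begins 54 mm behind the grasp point. The pads swing forward as they close: fully open they stand 13 mm farther back than shut.
Start: joints at [-1.258, 0.477, 0.022, 1.555, -0.011, 1.109, -0.083], TCP at [0.276, 0.616, 0.231] pointing down, gripper open.
Joint ranges: [-2.96, 2.96], [-0.34, 2.1], [-1.41, 1.46], [0.24, 2.44], [-1.37, 4.51], [0.17, 1.92], [-2.96, 2.96]. Speed limits (rad/s): [2.39, 2.39, 3.14, 3.14, 3.14, 3.14, 3.14].

### API

Orientations are given as a rotation vector (axis times angle).
In Python, from cell import r, eyes gives the robot as it stands.
- The arm moves only by the tool servo_tool, never from a script. Its argument "series" is a list of rows, each an object with "delta_pos": the shift along the tool's x, y, z as a fraction of full scale, a list of three; "twist": the turn about the tool's z as a fraction of full scale. A call has 1 to 20 rows; each row is the pose to reach, as a shift and turn from the pose commanded when the call began, along the tool's axes at that moment; what a row does not reach only later rows make up. Full scale, the value 1, is 80 mm for a shift and 60 degrees for a turn. A row lasts 1/10 s, in which the tool goes at most 50 mm and 8.59 degrees, less where a joint would pass 70% of its speed; a pose out of reach is approached as far as the arm can. A call with a number of a shift or a turn outside -1 to 1 is refused whole. A call with a gripper value outside its range is refused whole. "claw" is the opening, from -1 (shut) to 1 (fully open), set as the call begins (left out, the last holds). The fingers move at their own pace and stop on an object; "force" is the grip in N (left out, the last holds). Time passes only in rows, so rows that repeat a pose let the fingers close. It gives the time, the measured TCP pose, the force, the opening and the grip force at its end, in the units of the state.
- r.get_state(): the state, without advancing time (a new reading comes with each control period).
- eyes.grab_frame(name): name is "scene" or "top" or "wrist"; returns (picture, depth): 400x640x3 uint8, red, green, blue; 400x640 float32, m along the optical axis (not along the pixel's ray), 0 where there is no reading.
- eyes.calibration(name): a dict with "vfov" (degrees; the focal length in pixels is half the picture's height over the tangent of half this angle, whatever the lens; pixels are square), "cx", "cy" (the principal point, pixels), "world_from_camera" (4x4, takes a point from camera to world coordinates). Camera axes: x right, y up, looking along -z (the intrinsics and any distortion apply to the point x, -y, -z); pixel columns grow to the right and rows downward; lengths in m; the calibration is good to about 2 mm. A picture is of the moment at which its call begins: read the wrist's pose just before it. calibration takes no time and is no camera call; for the wrist camera it gives the pose at the moment of the call.
- r.hand_in(): hands the job in; it is judged then, once.
The state is a dict: "time_s": time; "joint_pos": joint angles; "joint_vel": joint speeds; "joint_torque": joint torques, N m; "eef_pos": TCP position; "ee_rot": TCP orientation; "ft_force": force on the tool from outside, world axes, zero at the start; "torque": the same for the moment, N m; "gripper_width": opening from 0.0 (shut) to 1.0 (fully open); "grip_force": force on a finger pad.
Only numpy, scipy, OpenCV 4.12 (cv2) and the standard library are available. Lean on these libraries where they do the work, as an engineer would, in place of code of your own. Each camera call takes 0.05 s, during which the arm holds its last target. There are 200 camera calls.

### The job

Build a small level rest out of offcuts for the next panel: lay the pale wedge centred on the sloping top of the dark block and in line with it, thick end over the block's low end so that the two slopes cancel, and let go of it. Then set the rail end on the wedge the same way up as it lies now, its thick body (not the tenon) centred on the wedge, so that it sits level and steady by itself. Set each piece down rather than dropping it, do not push the block away from where it stands, and leave the glue bottle and the hammer alone.

Things in the scene. Friction and masses are not known exactly. Their poses are not given: they have to be found in the camera images.
- block: Dark hardwood block, loose, 0.6 kg, 120 mm along its x, 90 mm along its y, one top corner (high end, +y) sawn off by 15 mm in plan. Origin: centre of the underside; z up. Its top slopes 10 degrees: it rises along +x, from 30 mm high at x = -60 mm to 51 mm at x = +60 mm.
- block_top (a point): Middle of the block's sloping top face, 40.6 mm above the block's origin. Axes as the block's.
- wedge: Pale wedge, loose, about 0.12 kg, 100 mm along its x, 50 mm along its y (flat parallel sides to grip). Origin: centre of the flat underside, z up. Its upper face slopes 10 degrees: 32 mm thick at the x = -50 mm end, 14 mm at the x = +50 mm end. At the thin end the +y corner is sawn off (15 mm along x, 20 mm along y).
- wedge_top (a point): Middle of the wedge's sloping upper face, 23.2 mm above its origin. Axes as the wedge's.
- wedge_thick (a point): Middle of the wedge's thick end face, at x = -50 mm, 16 mm above its underside.
- rail: Rail end with a tenon, brown wood, loose, about 0.17 kg. The thick body is 85 mm along x, 50 mm along y (flat sides to grip), 45 mm high. From its +x end sticks a paler tenon 60 mm long, 34 mm wide and 17 mm thick, 14 mm clear of the underside. Origin: centre of the underside of the thick body (not of the whole); z up. Centre of mass 11 mm from there towards the tenon.
- glue: White glue bottle with orange cap, 56 mm across, 150 mm tall, standing. Origin: centre of its foot. Leave alone.
- hammer: Hammer, 240 mm long, lying on the bench. Leave alone.
- red_crate: Red crate of fittings, 130 x 200 x 80 mm, fixed to the bench. Origin: centre of its underside.
- yellow_bin: Yellow bin of wooden cleats, 130 x 200 x 80 mm, fixed to the bench. Origin: centre of its underside.
There are look-alikes about, which are no part of the job. What is shaped like the rail but green or turquoise is not meant.

How it is judged:
On the way:
1. the wedge lies on the block's slope, in line, its thick end over the low end, released (x of wedge in the frame of block between -0.024 and 0.024 m and y of wedge in the frame of block between -0.024 and 0.024 m and z of wedge in the frame of block between 0.03 and 0.052 m and angle between the x axis of wedge and the x axis of block, either way round below 0.3 rad and x of wedge_thick in the frame of block below -0.015 m and contact force between wedge and block above 0.3 N and contact force between wedge and the fingers below 0.05 N and linear speed of wedge below 0.02 m/s and angular speed of wedge below 0.1 rad/s), for 0.3 s.
At the end, for the whole second after the job is handed in: Wedge released on the block's slope: within 24 mm of its middle along each axis, in line to 0.30 rad, thick end over the low end. Rail end released on it, upright: body within 25 mm of the middle of the wedge top, level to 0.08 rad. Block within 30 mm of its start; all three still (x of wedge in the frame of block between -0.024 and 0.024 m and y of wedge in the frame of block between -0.024 and 0.024 m and z of wedge in the frame of block between 0.03 and 0.052 m and angle between the x axis of wedge and the x axis of block, either way round below 0.3 rad and x of wedge_thick in the frame of block below -0.015 m and contact force between wedge and block above 0.3 N and horizontal distance between rail and wedge_top below 0.025 m and angle between rail's own z axis and vertical below 0.08 rad and height (world z) of rail between 0.052 and 0.078 m and contact force between rail and wedge above 0.5 N and contact force between rail and the fingers below 0.1 N and distance of block from where it was at the start of the episode below 0.03 m and linear speed of each of block, wedge, rail below 0.02 m/s and angular speed of each of block, wedge, rail below 0.1 rad/s); the robot touches nothing.
It fails at once if the glue bottle or the hammer is moved more than 30 mm (distance of any of glue, hammer from where it was at the start of the episode above 0.03 m).
It fails at once if the wedge or the rail end is dropped (falls out of the fingers faster than 0.5 m/s, about 13 mm) ((linear speed of wedge above 0.5 m/s and contact force between the fingers and wedge below 0.01 N) or (linear speed of rail above 0.5 m/s and contact force between the fingers and rail below 0.01 N)).
It fails at once if the block is pushed more than 40 mm (distance of block from where it was at the start of the episode above 0.04 m).
It also fails if it takes over 61 s, if anything falls off the work surface, if the arm or the gripper's body presses on something with over 40 N, if the wrist force passes 120 N, or if a joint passes its speed limit or range.

## Working session

There is one attempt and no reset: what is moved stays moved. The work goes in short steps, Python scripts to look and compute and a tool call to move; the robot and the scene stay as the last step left them, time stands still between calls to the robot, and variables do not carry over. Pictures are saved under pics/ and viewed, at most 10 in all, crops included, and the job is handed in when it is done.

Besides the shell and the picture viewer there is one more tool, called as name(argument=value, ...), one argument or row to a line, values as JSON. servo_tool: Moves the arm, as the interface text tells. Shift numbers are shares of 80 mm and turn numbers shares of 60 degrees, none past 1 either way. Its arguments: {"type":"object","properties":{"series":{"type":"array","items":{"type":"object","properties":{"delta_pos":{"type":"array","items":{"type":"number","minimum":-1,"maximum":1}},"twist":{"type":"number","minimum":-1,"maximum":1}}}},"claw":{"type":"number"},"force":{"type":"number"}},"required":["series"]}

```bash
ls && mkdir -p pics && python3 - <<'E'
from cell import r, eyes
import cv2, numpy as np
s=r.get_state()
print({k:np.round(v,3).tolist() for k,v in s.items()}, r.grasp_offset)
for n in ("scene","top"):
    im,d=eyes.grab_frame(n); cv2.imwrite(f"pics/{n}0.png",im[:,:,::-1]); np.savez(f"{n}0.npz",im=im,d=d)
    c=eyes.calibration(n); print(n,{k:(np.round(v,3).tolist() if not isinstance(v,(str,dict)) else v) for k,v in c.items()}, (d>0).mean())
E
```

```text
pics
{'time_s': 0.0, 'joint_pos': [-1.258, 0.478, 0.022, 1.556, -0.012, 1.109, -0.083], 'joint_vel': [0.001, 0.0, -0.001, 0.001, -0.0, 0.002, -0.0], 'joint_torque': [0.001, -59.646, 1.609, -28.119, 0.013, 0.009, 0.0], 'eef_pos': [0.276, 0.616, 0.23], 'ee_rot': [-0.656, -3.072, 0.003], 'ft_force': [0.223, -0.238, -0.15], 'torque': [-0.031, 0.013, -0.011], 'grip_force': 0.0, 'gripper_width': 1.001} 0.0187
scene {'vfov': 54.675, 'cx': 324.029, 'cy': 201.018, 'world_from_camera': [[-0.483, -0.498, 0.72, 1.221], [0.875, -0.268, 0.402, 0.363], [-0.007, 0.825, 0.565, 0.591], [0.0, 0.0, 0.0, 1.0]]} 0.9959921875
top {'vfov': 56.41, 'cx': 313.807, 'cy': 198.994, 'world_from_camera': [[0.003, 0.994, -0.112, 0.42], [-1.0, 0.002, -0.014, -0.012], [-0.014, 0.112, 0.994, 1.049], [0.0, 0.0, 0.0, 1.0]]} 0.99597265625
```

View pics/scene0.png

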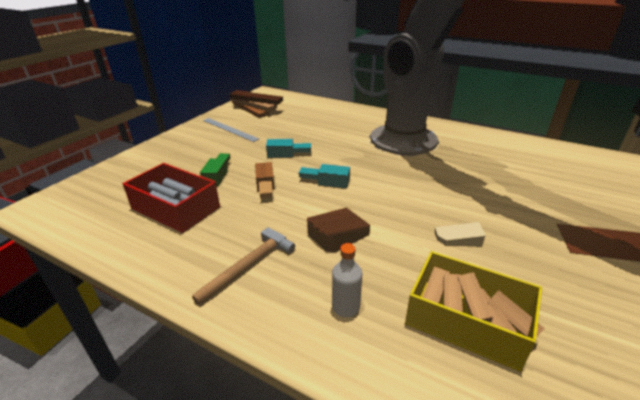

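View pics/top0.png

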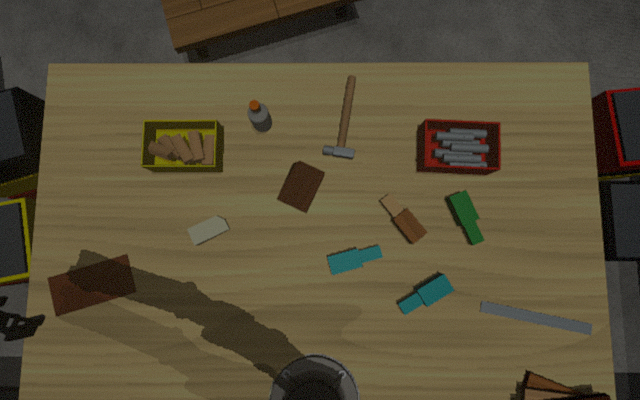

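The scene view (640x400) has the dark block at (338,228), the pale wedge at (460,233), the brown rail at (264,180), glue at (346,285) and the hammer at (245,260). In the top view they are at: block (301,186), wedge (208,230), rail (402,220), glue (257,115), hammer (345,120).

Things that could be taken for the rail, in top pixels: green (465,218), turquoise (355,260), turquoise (425,292) and brown (402,220). I choose the brown one. The only candidates for the wedge are the pale piece at (208,230) and the cleats in the bin at (180,150). The panel at (90,285) is dark like the block but flat, so the block is (301,186).

```bash
cat > h.py <<'E'
import numpy as np, cv2
from cell import r, eyes
def cloud(cal,d):
    f=200/np.tan(np.radians(cal["vfov"]/2)); v,u=np.mgrid[:400,:640]
    P=np.stack([(u-cal["cx"])/f*d,-(v-cal["cy"])/f*d,-d],-1); T=np.array(cal["world_from_camera"])
    return P@T[:3,:3].T+T[:3,3]
def ray(cal,uv,z):
    "pixels -> points on world plane z"
    f=200/np.tan(np.radians(cal["vfov"]/2)); T=np.array(cal["world_from_camera"]); uv=np.atleast_2d(uv).astype(float)
    D=np.c_[(uv[:,0]-cal["cx"])/f,-(uv[:,1]-cal["cy"])/f,-np.ones(len(uv))]@T[:3,:3].T
    return T[:3,3]+D*((z-T[2,3])/D[:,2])[:,None]
E
python3 - <<'E'
from h import *
Z=np.load("top0.npz"); im,d=Z["im"],Z["d"]; cal=eyes.calibration("top"); P=cloud(cal,d)
S=np.load("scene0.npz"); PS=cloud(eyes.calibration("scene"),S["d"])
print("table z top", [P[v,u].round(4).tolist() for v,u in ((260,250),(180,360),(330,450),(90,80))])
print("table z scene", [PS[v,u].round(4).tolist() for v,u in ((300,250),(200,400),(130,330))])
for n,(u0,v0,u1,v1) in dict(block=(265,150,340,225),wedge=(175,205,245,255),rail=(370,185,436,255)).items():
    for nm,PP in (("top",P),("scene",PS)):
        if nm=="top": Q=P[v0:v1,u0:u1].reshape(-1,3)
        else:
            c=P[(v0+v1)//2,(u0+u1)//2]; Q=PP.reshape(-1,3); Q=Q[np.linalg.norm(Q[:,:2]-c[:2],axis=1)<.1]
        Q=Q[(Q[:,2]>.008)&(Q[:,2]<.09)]
        print(n,nm,len(Q),"mean",Q.mean(0).round(4),"zpct",np.percentile(Q[:,2],[5,25,50,75,95]).round(4))
        # top plane fit (slope)
        A=np.c_[Q[:,:2]-Q[:,:2].mean(0),np.ones(len(Q))]; k=np.ones(len(Q),bool)
        for _ in range(8):
            c=np.linalg.lstsq(A[k],Q[k,2],rcond=None)[0]; e=Q[:,2]-A@c; k=abs(e)<max(.003,1.5*np.median(abs(e)))
        g=np.hypot(*c[:2]); T=Q[k]
        rc=cv2.minAreaRect((T[:,:2]*1000).astype(np.float32))
        print("   slope deg",np.degrees(np.arctan(g)).round(1),"uphill deg",np.degrees(np.arctan2(c[1],c[0])).round(1),"n",k.sum(),"rect mm",np.round(rc[0],1),np.round(rc[1],1),round(rc[2],1), "zc",c[2].round(4))
crop=np.hstack([cv2.resize(im[v-35:v+35,u-35:u+35,::-1],(264,264),interpolation=cv2.INTER_CUBIC) for u,v in ((301,186),(208,230),(402,220))])
cv2.imwrite("pics/crop.png",np.clip(crop*1.6,0,255).astype(np.uint8))
E
```

```text
table z top [[0.3672, 0.1797, 0.0007], [0.5934, -0.1288, -0.0026], [0.1822, -0.367, 0.0015], [0.862, 0.6953, -0.0015]]
table z scene [[0.8396, -0.0188, 0.0002], [0.3669, 0.1216, 0.0006], [0.048, -0.2639, -0.0016]]
block top 1571 mean [0.5782 0.0343 0.0381] zpct [0.0234 0.033  0.0389 0.0444 0.0493]
   slope deg 9.9 uphill deg -24.3 n 1281 rect mm [573.8  40.3] [ 90.2 120. ] 64.9 zc 0.0407
block scene 1759 mean [0.5922 0.0463 0.0341] zpct [0.012  0.0285 0.0359 0.0428 0.0483]
   slope deg 9.9 uphill deg -25.2 n 1083 rect mm [575.3  42.5] [ 92.6 122.6] 64.5 zc 0.0417
wedge top 696 mean [0.4523 0.2963 0.0226] zpct [0.0136 0.0183 0.0229 0.0271 0.0313]
   slope deg 10.1 uphill deg 121.5 n 613 rect mm [454.5 295.5] [ 50.6 101.1] 27.1 zc 0.023
wedge scene 841 mean [0.4596 0.3024 0.0207] zpct [0.0106 0.0162 0.0205 0.0255 0.0301]
   slope deg 10.1 uphill deg 117.9 n 667 rect mm [456.4 297. ] [ 52.8 100.7] 27.1 zc 0.0226
rail top 1073 mean [ 0.472  -0.2325  0.0374] zpct [0.0244 0.0303 0.0418 0.0445 0.0465]
   slope deg 9.0 uphill deg -107.8 n 692 rect mm [ 453.8 -195.5] [144.7 156.4] 39.3 zc 0.0377
rail scene 600 mean [ 0.4933 -0.2275  0.0345] zpct [0.0165 0.0286 0.0354 0.0433 0.0446]
   slope deg 10.4 uphill deg -104.5 n 418 rect mm [ 474.1 -229.8] [119.5 156.1] 83.9 zc 0.0355
```

View pics/crop.png

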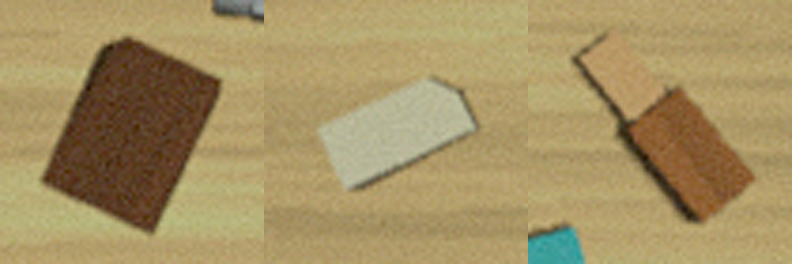

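The crop confirms three things. The block's sawn corner is at its upper left end, which is the high end on the +y side. The wedge's cut corner is at its right, thin end, and its upper face rises the other way. The rail is brown with a paler tenon pointing up-left. All sizes and slopes match the description. Next I'll measure the rail and work out the first moves.

```bash
cat >> h.py <<'E'
def plan(p,yaw_y):
    "print equal-shift calls taking the tool from where it is to p, tool y along yaw_y (deg, mod 180), turn in last"
    from scipy.spatial.transform import Rotation as R
    s=r.get_state(); M=R.from_rotvec(s["ee_rot"]).as_matrix(); e=M.T@(np.array(p)-s["eef_pos"])/.08
    a=np.degrees(np.arctan2(M[1,1],M[0,1])); t=(yaw_y-a+90)%180-90
    n=int(np.ceil(abs(e).max())); print("n",n,"each",(e/max(n,1)).round(3),"total",e.round(3),"twist",round(-t/60,3),"pos",np.round(s["eef_pos"],4),"yaw",a.round(2),"tilt",np.degrees(np.arccos(-M[2,2])).round(2),"w",round(s["gripper_width"],3),"q7",s["joint_pos"][6].round(2),"t",s["time_s"])
E
python3 - <<'E'
from h import *
for n in ("top","scene"):
    Z=np.load(n+"0.npz"); P=cloud(eyes.calibration(n),Z["d"]); im=cv2.cvtColor(Z["im"],cv2.COLOR_RGB2HSV)
    Q=P.reshape(-1,3); H=im.reshape(-1,3)
    m=(np.linalg.norm(Q[:,:2]-[.48,-.235],axis=1)<.1)&(H[:,0]<20)
    for lo,hi in ((.040,.052),(.026,.035)):
        T=Q[m&(Q[:,2]>lo)&(Q[:,2]<hi)]; rc=cv2.minAreaRect((T[:,:2]*1000).astype(np.float32)); print(n,len(T),np.round(rc[0],1),np.round(rc[1],1),round(rc[2],1),T[:,2].mean().round(4),T.mean(0).round(4))
    g=Q[(Q[:,2]>.1)&(Q[:,2]<.2)&(Q[:,0]>.55)&(abs(Q[:,1])<.3)]; print("glue",len(g),g.mean(0) if len(g) else "")
plan([.4555,.296,.12],27.1)
E
```

```text
top 586 [ 463.6 -255.2] [85.3 50.4] 38.6 0.0442 [ 0.4631 -0.2547  0.0442]
top 243 [ 487.8 -229.5] [136.8  38.9] 30.9 0.0302 [ 0.5167 -0.2119  0.0302]
glue 254 [0.75600831 0.15056011 0.12409155]
scene 273 [ 465.7 -251.9] [90.4 48.1] 37.1 0.0433 [ 0.4685 -0.2507  0.0433]
scene 198 [ 522.7 -210.8] [66.5 49.1] 33.8 0.0297 [ 0.5196 -0.2103  0.0297]
glue 585 [0.7708154  0.15793351 0.12358918]
n 4 each [-0.921 -0.681  0.346] total [-3.685 -2.726  1.385] twist 0.647 pos [0.2755 0.6156 0.2304] yaw 65.89 tilt 0.1 w 1.002 q7 -0.08 t 0.1
```

servo_tool(
  series=[
    {"delta_pos":[-0.46,-0.34,0.17]},
    {"delta_pos":[-0.92,-0.68,0.346]},
    {"delta_pos":[-0.92,-0.68,0.346]},
  ],
  claw=1,
  force=30,
)

```text
validation failed for argument at $.se...
```

servo_tool(
  series=[
    {"delta_pos":[-0.46,-0.34,0.17]},
    {"delta_pos":[-0.92,-0.68,0.346]},
    {"delta_pos":[-0.92,-0.68,0.346]},
  ],
)

```text
validation failed for argument at $.se...
```

servo_tool(
  series=[
    {"delta_pos":[-0.46,-0.34,0.17]},
    {"delta_pos":[-0.92,-0.68,0.346]},
    {"delta_pos":[-0.92,-0.68,0.346]},
  ],
)

```text
validation failed for argument at $.se...
```

servo_tool(
  series=[
    {"delta_pos":[-0.46,-0.34,0.17],"twist":0.14},
    {"delta_pos":[-0.92,-0.68,0.346],"twist":0.28},
    {"delta_pos":[-0.92,-0.68,0.346],"twist":0.42},
    {"delta_pos":[-0.92,-0.68,0.346],"twist":0.56},
    {"delta_pos":[-0.92,-0.68,0.346],"twist":0.647},
    {"delta_pos":[-0.92,-0.68,0.346],"twist":0.647},
  ],
)

```text
time_s: 0.7
eef_pos: [0.3205, 0.5361, 0.2032]
ee_rot: [1.641, 2.679, -0.001]
ft_force: [-0.2, 0.2, -0.2]
gripper_width: 0.996
grip_force: 0.0
```

```bash
python3 - <<'E'
from h import *
plan([.4555,.296,.002],27.1)
im,d=eyes.grab_frame("wrist"); cal=eyes.calibration("wrist"); P=cloud(cal,d); cv2.imwrite("pics/wrist1.png",im[:,:,::-1])
Q=P.reshape(-1,3); print((d>0).mean())
T=Q[(d.ravel()>0)&(Q[:,2]>.010)&(Q[:,2]<.04)&(np.linalg.norm(Q[:,:2]-[.4555,.296],axis=1)<.08)]
if len(T):
    rc=cv2.minAreaRect((T[:,:2]*1000).astype(np.float32)); print(len(T),np.round(rc[0],1),np.round(rc[1],1),rc[2],np.percentile(T[:,2],[2,50,98]))
E
```

```text
n 4 each [-0.86   0.035  0.629] total [-3.439  0.141  2.517] twist -0.001 pos [0.3205 0.5361 0.2032] yaw 27.03 tilt 0.05 w 0.996 q7 -0.58 t 0.7
0.99601953125
278 [433.6 338.3] [49.4  3.6] 27.133520126342773 [0.01014158 0.01483109 0.02171529]
```

servo_tool(
  series=[
    {"delta_pos":[-0.43,0.018,0.13],"twist":0},
    {"delta_pos":[-0.86,0.035,0.26],"twist":0},
    {"delta_pos":[-0.86,0.035,0.26],"twist":0},
  ],
  claw=1,
  force=30,
)

```text
time_s: 1.05
eef_pos: [0.3575, 0.4705, 0.1813]
ee_rot: [1.644, 2.674, -0.007]
ft_force: [-0.2, -0.3, 0.1]
gripper_width: 1.005
grip_force: 0.0
```

servo_tool(
  series=[
    {"delta_pos":[-0.43,0.018,0.13],"twist":0},
    {"delta_pos":[-0.86,0.035,0.26],"twist":0},
    {"delta_pos":[-0.86,0.035,0.26],"twist":0},
  ],
)

```text
time_s: 1.35
eef_pos: [0.3907, 0.411, 0.1608]
ee_rot: [1.645, 2.674, -0.006]
ft_force: [0.3, 0.1, 0.1]
gripper_width: 0.998
grip_force: 0.0
```

servo_tool(
  series=[
    {"delta_pos":[-0.43,0.018,0.13],"twist":0},
    {"delta_pos":[-0.86,0.035,0.26],"twist":0},
    {"delta_pos":[-0.86,0.035,0.26],"twist":0},
  ],
)

```text
time_s: 1.65
eef_pos: [0.424, 0.3515, 0.1402]
ee_rot: [1.645, 2.675, -0.006]
ft_force: [0.6, 0.2, 0.3]
gripper_width: 1.0
grip_force: 0.0
```

servo_tool(
  series=[
    {"delta_pos":[-0.43,0.018,0.13],"twist":0},
    {"delta_pos":[-0.86,0.035,0.26],"twist":0},
    {"delta_pos":[-0.86,0.035,0.26],"twist":0},
    {"delta_pos":[-0.86,0.035,0.26],"twist":0},
  ],
)

```text
time_s: 2.05
eef_pos: [0.456, 0.2968, 0.1204]
ee_rot: [-1.64, -2.679, -0.0]
ft_force: [-0.2, 0.3, 0.0]
gripper_width: 0.997
grip_force: 0.0
```

```bash
python3 - <<'E'
from h import *
plan([.4555,.296,.002],27.1)
im,d=eyes.grab_frame("wrist"); cal=eyes.calibration("wrist"); P=cloud(cal,d); cv2.imwrite("pics/wrist1.png",im[:,:,::-1])
Q=P.reshape(-1,3)
T=Q[(d.ravel()>0)&(Q[:,2]>.010)&(Q[:,2]<.04)&(np.linalg.norm(Q[:,:2]-[.4555,.296],axis=1)<.08)]
if len(T):
    rc=cv2.minAreaRect((T[:,:2]*1000).astype(np.float32)); print(len(T),np.round(rc[0],1),np.round(rc[1],1),rc[2],np.percentile(T[:,2],[2,50,98]))
E
```

```text
n 2 each [-0.003 -0.005  0.74 ] total [-0.007 -0.01   1.48 ] twist -0.0 pos [0.456  0.2968 0.1204] yaw 27.07 tilt 0.02 w 0.997 q7 -0.1 t 2.05
9102 [455.1 294.9] [ 50.1 100.1] 27.20138168334961 [0.01487372 0.02443756 0.03182312]
```

View pics/wrist1.png

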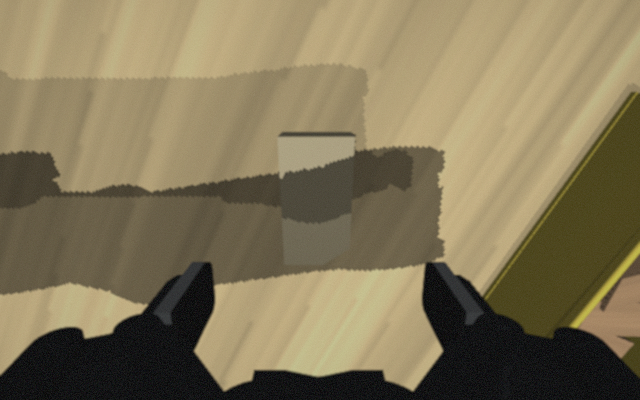

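The wrist view shows the pale wedge at (318,200), lying along the view and midway between the fingers at (200,290) and (435,290), with its thick end away. Its measured pose agrees with the top view, so I descend and grip.

servo_tool(
  series=[
    {"delta_pos":[0,-0.015,0.4],"twist":0},
    {"delta_pos":[0,-0.015,0.8],"twist":0},
    {"delta_pos":[0,-0.015,0.8],"twist":0},
  ],
)

```text
time_s: 2.4
eef_pos: [0.4516, 0.2964, 0.0535]
ee_rot: [-1.634, -2.68, 0.009]
ft_force: [-0.2, 0.4, 0.8]
gripper_width: 1.002
grip_force: 0.0
```

servo_tool(
  series=[
    {"delta_pos":[0,0,0.3],"twist":0},
    {"delta_pos":[0,0,0.5],"twist":0},
    {"delta_pos":[0,0,0.62],"twist":0},
    {"delta_pos":[0,0,0.68],"twist":0},
    {"delta_pos":[0,0,0.68],"twist":0},
  ],
)

```text
time_s: 2.9
eef_pos: [0.4549, 0.2966, 0.0024]
ee_rot: [-1.639, -2.68, -0.001]
ft_force: [-0.5, -0.2, -0.6]
gripper_width: 0.998
grip_force: 0.0
```

servo_tool(
  series=[
    {"delta_pos":[0,0,0],"twist":0},
    {"delta_pos":[0,0,0],"twist":0},
    {"delta_pos":[0,0,0],"twist":0},
    {"delta_pos":[0,0,0],"twist":0},
    {"delta_pos":[0,0,0],"twist":0},
    {"delta_pos":[0,0,0],"twist":0},
    {"delta_pos":[0,0,0],"twist":0},
    {"delta_pos":[0,0,0],"twist":0},
  ],
  claw=-1,
  force=30,
)

```text
time_s: 3.7
eef_pos: [0.4553, 0.2963, 0.0028]
ee_rot: [1.64, 2.679, 0.002]
ft_force: [-0.6, -0.5, 6.0]
gripper_width: 0.578
grip_force: 32.0
```

servo_tool(
  series=[
    {"delta_pos":[0,0,-0.1],"twist":0},
    {"delta_pos":[0,0,-0.3],"twist":0},
    {"delta_pos":[0,0,-0.6],"twist":0},
    {"delta_pos":[0,0,-0.9],"twist":0},
    {"delta_pos":[0,0,-1.0],"twist":0},
    {"delta_pos":[0,0,-1.0],"twist":0},
    {"delta_pos":[0,0,-1.0],"twist":0},
  ],
)

```text
time_s: 4.4
eef_pos: [0.4543, 0.2957, 0.0814]
ee_rot: [-1.639, -2.679, 0.001]
ft_force: [0.8, -0.1, -1.1]
gripper_width: 0.579
grip_force: 31.5
```

```bash
python3 - <<'E'
from h import *
plan([.573,.0417,.12],65.0)
im,d=eyes.grab_frame("wrist"); cal=eyes.calibration("wrist"); P=cloud(cal,d); cv2.imwrite("pics/wrist2.png",im[:,:,::-1])
# wedge in hand: pixels brightish, height
s=r.get_state(); Q=P.reshape(-1,3); H=im.reshape(-1,3)
k=(d.ravel()>0)&(np.linalg.norm(Q[:,:2]-s["eef_pos"][:2],axis=1)<.065)&(Q[:,2]>.05)&(Q[:,2]<s["eef_pos"][2]+.06)&(H.mean(1)>60)
T=Q[k]; ax=np.radians(117.1); x=(T[:,:2]-s["eef_pos"][:2])@[np.cos(ax),np.sin(ax)]
print(len(T)); 
for a in range(-60,60,10):
    m=(x>=a/1000)&(x<(a+10)/1000)
    if m.sum()>20: print(a,m.sum(),(np.median(T[m,2])-s["eef_pos"][2]).round(4))
E
```

```text
n 4 each [-0.876 -0.031 -0.121] total [-3.502 -0.124 -0.482] twist -0.632 pos [0.4543 0.2957 0.0814] yaw 27.08 tilt 0.05 w 0.579 q7 -0.08 t 4.4
28738
-50 786 0.0128
-40 1857 0.0142
-30 2066 0.016
-20 2396 0.0178
-10 2601 0.0195
0 2821 0.0213
10 3476 0.023
20 3380 0.0247
30 3785 0.0264
40 5570 0.0273
```

The wedge sits level and centred in the fingers, with its underside 2.7 mm below the TCP. I carry it over the block.

servo_tool(
  series=[
    {"delta_pos":[-0.2,-0.01,-0.03],"twist":0},
    {"delta_pos":[-0.5,-0.02,-0.12],"twist":0},
    {"delta_pos":[-0.876,-0.031,-0.2],"twist":0},
    {"delta_pos":[-0.876,-0.031,-0.2],"twist":0},
  ],
)

```text
time_s: 4.85
eef_pos: [0.487, 0.2263, 0.0982]
ee_rot: [1.649, 2.671, -0.003]
ft_force: [0.5, -0.4, -2.1]
gripper_width: 0.576
grip_force: 31.5
```

servo_tool(
  series=[
    {"delta_pos":[-0.3,-0.01,-0.05],"twist":0},
    {"delta_pos":[-0.6,-0.02,-0.1],"twist":0},
    {"delta_pos":[-0.876,-0.031,-0.15],"twist":0},
  ],
)

```text
time_s: 5.15
eef_pos: [0.5143, 0.1667, 0.1094]
ee_rot: [-1.641, -2.679, 0.002]
ft_force: [0.9, -0.1, -1.4]
gripper_width: 0.58
grip_force: 31.5
```

servo_tool(
  series=[
    {"delta_pos":[-0.3,-0.01,-0.05],"twist":0},
    {"delta_pos":[-0.6,-0.02,-0.1],"twist":0},
    {"delta_pos":[-0.876,-0.031,-0.13],"twist":0},
  ],
)

```text
time_s: 5.45
eef_pos: [0.544, 0.1031, 0.12]
ee_rot: [-1.641, -2.678, 0.002]
ft_force: [0.0, 0.2, -0.9]
gripper_width: 0.573
grip_force: 31.5
```

servo_tool(
  series=[
    {"delta_pos":[-0.3,-0.01,0],"twist":-0.1},
    {"delta_pos":[-0.6,-0.02,0],"twist":-0.22},
    {"delta_pos":[-0.8,-0.03,0],"twist":-0.35},
    {"delta_pos":[-0.875,-0.031,0],"twist":-0.48},
    {"delta_pos":[-0.875,-0.031,0],"twist":-0.58},
    {"delta_pos":[-0.875,-0.031,0],"twist":-0.632},
    {"delta_pos":[-0.875,-0.031,0],"twist":-0.632},
    {"delta_pos":[-0.875,-0.031,0],"twist":-0.632},
  ],
)

```text
time_s: 6.25
eef_pos: [0.5731, 0.0412, 0.1199]
ee_rot: [-0.683, -3.065, 0.001]
ft_force: [0.3, 0.8, -2.1]
gripper_width: 0.578
grip_force: 31.4
```

```bash
python3 - <<'E'
from h import *
plan([.5727,.0418,.058],65.0)
im,d=eyes.grab_frame("wrist"); cal=eyes.calibration("wrist"); P=cloud(cal,d)
s=r.get_state(); Q=P.reshape(-1,3); H=im.reshape(-1,3)
Q0=Q[(d.ravel()>0)]; T=Q0[(np.linalg.norm(Q0[:,:2]-s["eef_pos"][:2],axis=1)<.065)&(Q0[:,2]<s["eef_pos"][2]+.045)&(Q0[:,2]>s["eef_pos"][2]+.008)]
ax=np.radians(-25); x=(T[:,:2]-s["eef_pos"][:2])@[np.cos(ax),np.sin(ax)]; y=(T[:,:2]-s["eef_pos"][:2])@[-np.sin(ax),np.cos(ax)]
k=abs(y)<.02; print("wedge x range",np.percentile(x[k],[0.5,99.5]),"slope",np.degrees(np.arctan(np.polyfit(x[k],T[k,2],1)[0])))
B=Q0[(Q0[:,2]>.02)&(Q0[:,2]<.056)&(np.linalg.norm(Q0[:,:2]-[.5745,.041],axis=1)<.08)]
rc=cv2.minAreaRect((B[:,:2]*1000).astype(np.float32)); print("block",len(B),np.round(rc[0],1),np.round(rc[1],1),rc[2])
E
```

```text
n 1 each [0.007 0.006 0.773] total [0.007 0.006 0.773] twist -0.002 pos [0.5731 0.0412 0.1199] yaw 64.86 tilt 0.07 w 0.578 q7 1.01 t 6.25
wedge x range [-0.04839973  0.04465198] slope -8.317373402319792
block 5531 [533.8  58.3] [90.  29.9] 65.76878356933594
```

servo_tool(
  series=[
    {"delta_pos":[0.005,0.005,0.25],"twist":0},
    {"delta_pos":[0.005,0.005,0.5],"twist":0},
    {"delta_pos":[0.005,0.005,0.7],"twist":0},
    {"delta_pos":[0.005,0.005,0.77],"twist":0},
    {"delta_pos":[0.005,0.005,0.77],"twist":0},
  ],
  force=22,
)

```text
time_s: 6.8
eef_pos: [0.5727, 0.0423, 0.0581]
ee_rot: [-0.68, -3.065, 0.001]
ft_force: [-0.3, 0.6, -0.9]
gripper_width: 0.578
grip_force: 31.4
```

servo_tool(
  series=[
    {"delta_pos":[0,0,0.03],"twist":0},
    {"delta_pos":[0,0,0.06],"twist":0},
    {"delta_pos":[0,0,0.08],"twist":0},
    {"delta_pos":[0,0,0.1],"twist":0},
    {"delta_pos":[0,0,0.11],"twist":0},
  ],
)

```text
time_s: 7.3
eef_pos: [0.5734, 0.0426, 0.0506]
ee_rot: [0.68, 3.067, 0.001]
ft_force: [-3.9, 0.6, 6.2]
gripper_width: 0.572
grip_force: 32.4
```

servo_tool(
  series=[
    {"delta_pos":[0,0,0.01],"twist":0},
    {"delta_pos":[0,0,0.02],"twist":0},
    {"delta_pos":[0,0,0.03],"twist":0},
    {"delta_pos":[0,0,0.04],"twist":0},
    {"delta_pos":[0,0,0.04],"twist":0},
  ],
)

```text
time_s: 7.8
eef_pos: [0.5726, 0.043, 0.0473]
ee_rot: [-0.679, -3.066, -0.001]
ft_force: [-4.4, 2.2, 6.5]
gripper_width: 0.576
grip_force: 32.6
```

The thin end touched at about z = 0.051, and the wedge is pivoting in the fingers with only about 6 N. I continue slowly.

servo_tool(
  series=[
    {"delta_pos":[0,0,0.01],"twist":0},
    {"delta_pos":[0,0,0.02],"twist":0},
    {"delta_pos":[0,0,0.03],"twist":0},
    {"delta_pos":[0,0,0.04],"twist":0},
    {"delta_pos":[0,0,0.04],"twist":0},
  ],
)

```text
time_s: 8.3
eef_pos: [0.5721, 0.0432, 0.0439]
ee_rot: [-0.679, -3.065, -0.0]
ft_force: [-5.9, 2.2, 7.2]
gripper_width: 0.575
grip_force: 32.8
```

```bash
cat >> h.py <<'E'
def wedge_view(name="scene"):
    im,d=eyes.grab_frame(name); P=cloud(eyes.calibration(name),d).reshape(-1,3); H=cv2.cvtColor(im,cv2.COLOR_RGB2HSV).reshape(-1,3)
    k=(np.linalg.norm(P[:,:2]-[.5745,.041],axis=1)<.075)&(P[:,2]>.03)&(P[:,2]<.075)&(H[:,1]<110)&(H[:,2]>90)
    return im,P,H,k
E
python3 - <<'E'
from h import *
plan([.5727,.0418,.043],65.0); print(r.get_state()["ft_force"])
im,d=eyes.grab_frame("wrist"); cv2.imwrite("pics/wrist3.png",im[:,:,::-1]); P=cloud(eyes.calibration("wrist"),d).reshape(-1,3)
s=r.get_state(); rel=P-np.array(s["eef_pos"]); ax=np.radians(-25); x=rel[:,:2]@[np.cos(ax),np.sin(ax)]; y=rel[:,:2]@[-np.sin(ax),np.cos(ax)]
for a in range(-60,60,10):
    m=(d.ravel()>0)&(x>=a/1000)&(x<(a+10)/1000)&(abs(y)<.02)&(P[:,2]<.1)
    if m.sum()>20: print(a,m.sum(),np.median(P[m,2]).round(4))
E
```

```text
n 1 each [-0.015 -0.013  0.011] total [-0.015 -0.013  0.011] twist 0.0 pos [0.5721 0.0432 0.0439] yaw 65.02 tilt 0.14 w 0.575 q7 1.02 t 8.3
[-5.86807706  2.16309748  7.16372911]
-60 2442 0.0287
-50 4661 0.0658
-40 2968 0.0659
-30 2732 0.0656
-20 2557 0.0653
-10 2390 0.0649
0 2232 0.0646
10 2074 0.0643
20 1944 0.064
30 1500 0.0637
```

servo_tool(
  series=[
    {"delta_pos":[-0.005,-0.005,0.01],"twist":0},
    {"delta_pos":[-0.005,-0.005,0.02],"twist":0},
    {"delta_pos":[-0.005,-0.005,0.02],"twist":0},
    {"delta_pos":[-0.005,-0.005,0.02],"twist":0},
  ],
)

```text
time_s: 8.75
eef_pos: [0.5719, 0.0433, 0.0423]
ee_rot: [-0.678, -3.064, -0.001]
ft_force: [-6.8, 3.6, 7.6]
gripper_width: 0.574
grip_force: 33.1
```

```bash
cat >> h.py <<'E'
def profile(k=""):
    im,d=eyes.grab_frame("wrist"); P=cloud(eyes.calibration("wrist"),d).reshape(-1,3)
    s=r.get_state(); rel=P[:,:2]-[.5745,.041]; ax=np.radians(-25); x=rel@[np.cos(ax),np.sin(ax)]; y=rel@[-np.sin(ax),np.cos(ax)]
    m=(d.ravel()>0)&(abs(y)<.018)&(abs(x)<.04)&(P[:,2]<.085)&(P[:,2]>.054)
    c=np.polyfit(x[m],P[m,2],1); print("slope",np.degrees(np.arctan(c[0])).round(2),"z mid",c[1].round(4),"pos",np.round(s["eef_pos"],4),"ft",np.round(s["ft_force"],1),s["time_s"])
    return im,P,x,y,d
E
python3 -c "
from h import *
profile()"
```

```text
slope -0.21 z mid 0.0633 pos [0.5719 0.0433 0.0423] ft [-6.5  3.5  6.7] 8.8
```

The wedge top is level (-0.2 deg) at 63.3 mm, against an expected 63.4. I release it and go straight up.

servo_tool(
  series=[
    {"delta_pos":[0,0,0],"twist":0},
    {"delta_pos":[0,0,0],"twist":0},
    {"delta_pos":[0,0,0],"twist":0},
    {"delta_pos":[0,0,0],"twist":0},
    {"delta_pos":[0,0,0],"twist":0},
    {"delta_pos":[0,0,0],"twist":0},
  ],
  claw=1,
)

```text
time_s: 9.4
eef_pos: [0.5736, 0.0418, 0.042]
ee_rot: [0.68, 3.067, -0.0]
ft_force: [-0.9, -0.6, -0.8]
gripper_width: 0.998
grip_force: 0.0
```

servo_tool(
  series=[
    {"delta_pos":[0,0,-0.1],"twist":0},
    {"delta_pos":[0,0,-0.4],"twist":0},
    {"delta_pos":[0,0,-0.8],"twist":0},
    {"delta_pos":[0,0,-1],"twist":0},
    {"delta_pos":[0,0,-1],"twist":0},
  ],
)

```text
time_s: 9.9
eef_pos: [0.5755, 0.042, 0.1251]
ee_rot: [0.68, 3.062, 0.003]
ft_force: [-0.3, -0.0, 0.1]
gripper_width: 0.996
grip_force: 0.0
```

```bash
python3 - <<'E'
from h import *
im,P,x,y,d=profile(); cv2.imwrite("pics/wrist4.png",im[:,:,::-1])
H=cv2.cvtColor(im,cv2.COLOR_RGB2HSV).reshape(-1,3)
k=(d.ravel()>0)&(abs(P[:,2]-.0634)<.005)&(abs(x)<.075)&(abs(y)<.06)
rc=cv2.minAreaRect((P[k][:,:2]*1000).astype(np.float32)); print("wedge top",k.sum(),np.round(rc[0],1),np.round(rc[1],1),rc[2])
k=(d.ravel()>0)&(P[:,2]<.055)&(P[:,2]>.027)&(abs(x)<.08)&(abs(y)<.07)
rc=cv2.minAreaRect((P[k][:,:2]*1000).astype(np.float32)); print("block",k.sum(),np.round(rc[0],1),np.round(rc[1],1),rc[2])
plan([.464,-.2545,.15],-51.2)
E
```

```text
slope 0.01 z mid 0.0614 pos [0.5744 0.042  0.1234] ft [-0.1 -0.2 -0.4] 9.95
wedge top 12742 [571.5  42.6] [ 50.3 102.2] 64.99165344238281
block 10935 [573.9  38.9] [ 90.3 120.7] 65.23235321044922
n 4 each [-0.079 -0.985 -0.085] total [-0.317 -3.942 -0.339] twist -1.064 pos [0.5744 0.042  0.1234] yaw 64.99 tilt 0.17 w 1.004 q7 1.01 t 9.95
```

View pics/wrist4.png

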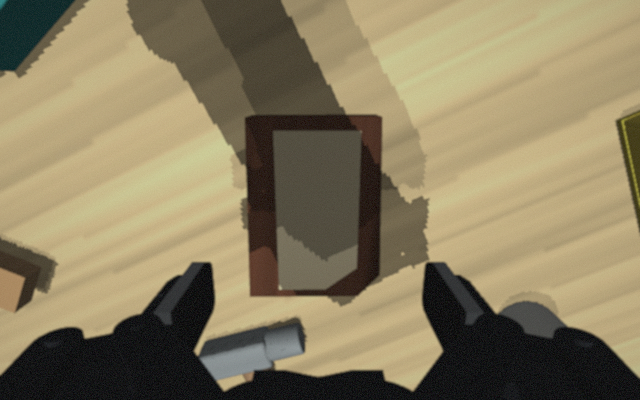

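The wrist view shows the wedge lying centred on the block at (318,212) and aligned with it, its cut thin end at the near, high end and the thick end at the far, low end. The top is level and the block is within 2 mm of its start. The rail's tenon is at the left edge (15,280). Now for the rail.

servo_tool(
  series=[
    {"delta_pos":[-0.04,-0.5,-0.04],"twist":0},
    {"delta_pos":[-0.08,-0.985,-0.085],"twist":0},
    {"delta_pos":[-0.08,-0.985,-0.085],"twist":0},
  ],
)

```text
time_s: 10.25
eef_pos: [0.5432, -0.0386, 0.128]
ee_rot: [-0.692, -3.062, 0.006]
ft_force: [0.8, -1.2, -1.3]
gripper_width: 1.0
grip_force: 0.0
```

servo_tool(
  series=[
    {"delta_pos":[-0.04,-0.5,-0.04],"twist":0},
    {"delta_pos":[-0.08,-0.985,-0.085],"twist":0},
    {"delta_pos":[-0.08,-0.985,-0.085],"twist":0},
  ],
)

```text
time_s: 10.55
eef_pos: [0.5157, -0.1121, 0.1349]
ee_rot: [-0.692, -3.062, 0.005]
ft_force: [-0.4, -0.7, -0.2]
gripper_width: 1.0
grip_force: 0.0
```

servo_tool(
  series=[
    {"delta_pos":[-0.04,-0.5,-0.04],"twist":0},
    {"delta_pos":[-0.08,-0.985,-0.085],"twist":0},
    {"delta_pos":[-0.08,-0.985,-0.085],"twist":0},
  ],
)

```text
time_s: 10.85
eef_pos: [0.4885, -0.1855, 0.142]
ee_rot: [-0.692, -3.063, 0.004]
ft_force: [0.4, -1.0, 0.6]
gripper_width: 1.005
grip_force: 0.0
```

servo_tool(
  series=[
    {"delta_pos":[-0.04,-0.5,-0.04],"twist":-0.14},
    {"delta_pos":[-0.08,-0.985,-0.085],"twist":-0.28},
    {"delta_pos":[-0.08,-0.985,-0.085],"twist":-0.42},
    {"delta_pos":[-0.08,-0.985,-0.085],"twist":-0.56},
    {"delta_pos":[-0.08,-0.985,-0.085],"twist":-0.7},
    {"delta_pos":[-0.08,-0.985,-0.085],"twist":-0.84},
    {"delta_pos":[-0.08,-0.985,-0.085],"twist":-0.98},
    {"delta_pos":[-0.08,-0.985,-0.085],"twist":-1.0},
    {"delta_pos":[-0.08,-0.985,-0.085],"twist":-1.0},
  ],
)

```text
time_s: 11.75
eef_pos: [0.4635, -0.2538, 0.1486]
ee_rot: [0.941, -2.997, -0.002]
ft_force: [0.5, 0.6, -0.1]
gripper_width: 1.0
grip_force: 0.0
```

```bash
python3 - <<'E'
from h import *
im,d=eyes.grab_frame("wrist"); cv2.imwrite("pics/wrist5.png",im[:,:,::-1]); P=cloud(eyes.calibration("wrist"),d).reshape(-1,3)
k=(d.ravel()>0)&(P[:,2]>.038)&(P[:,2]<.052)&(np.linalg.norm(P[:,:2]-[.464,-.2545],axis=1)<.065)
T=P[k]; rc=cv2.minAreaRect((T[:,:2]*1000).astype(np.float32)); print(len(T),np.round(rc[0],1),np.round(rc[1],1),rc[2],T[:,2].mean())
plan([.464,-.2545,.012],rc[2]+90 if rc[1][0]>rc[1][1] else rc[2])
E
```

```text
7795 [ 465.  -256.8] [85.2 50.1] 38.30388641357422 0.0447438701797934
n 2 each [-0.001 -0.005  0.854] total [-0.002 -0.01   1.709] twist -0.058 pos [ 0.4635 -0.254   0.1487] yaw 124.83 tilt 0.05 w 0.995 q7 2.55 t 11.8
```

View pics/wrist5.png

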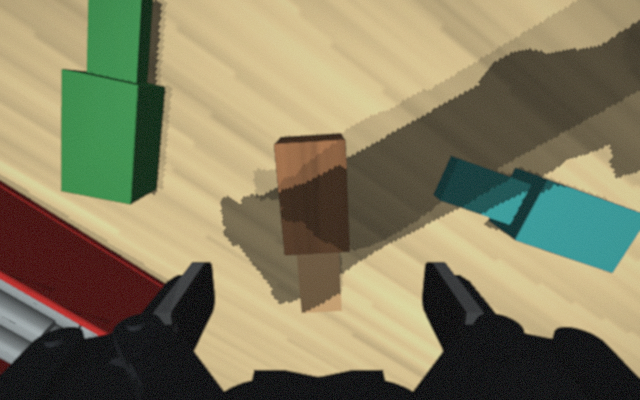

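The wrist view shows the brown rail body at (315,195) with its tenon towards (320,285), between the fingers. The green piece at (110,130) and the turquoise one at (550,215) are clear of the path. I descend and grip.

servo_tool(
  series=[
    {"delta_pos":[0.004,-0.022,0.3],"twist":-0.03},
    {"delta_pos":[0.004,-0.022,0.6],"twist":-0.058},
    {"delta_pos":[0.004,-0.022,0.86],"twist":-0.058},
    {"delta_pos":[0.004,-0.022,0.86],"twist":-0.058},
  ],
)

```text
time_s: 12.2
eef_pos: [0.4624, -0.255, 0.0779]
ee_rot: [1.031, -2.963, -0.006]
ft_force: [-0.3, 0.4, -1.0]
gripper_width: 1.001
grip_force: 0.0
```

servo_tool(
  series=[
    {"delta_pos":[0,0,0.3],"twist":0},
    {"delta_pos":[0,0,0.6],"twist":0},
    {"delta_pos":[0,0,0.8],"twist":0},
    {"delta_pos":[0,0,0.89],"twist":0},
    {"delta_pos":[0,0,0.89],"twist":0},
    {"delta_pos":[0,0,0.89],"twist":0},
  ],
)

```text
time_s: 12.8
eef_pos: [0.465, -0.2565, 0.0102]
ee_rot: [-1.034, 2.966, -0.002]
ft_force: [-0.3, 0.1, 0.5]
gripper_width: 1.005
grip_force: 0.0
```

servo_tool(
  series=[
    {"delta_pos":[0,0,0],"twist":0},
    {"delta_pos":[0,0,0],"twist":0},
    {"delta_pos":[0,0,0],"twist":0},
    {"delta_pos":[0,0,0],"twist":0},
    {"delta_pos":[0,0,0],"twist":0},
    {"delta_pos":[0,0,0],"twist":0},
    {"delta_pos":[0,0,0],"twist":0},
    {"delta_pos":[0,0,0],"twist":0},
  ],
  claw=-1,
  force=40,
)

```text
time_s: 13.6
eef_pos: [0.4648, -0.2566, 0.0101]
ee_rot: [-1.034, 2.965, -0.002]
ft_force: [-1.0, -0.1, 5.1]
gripper_width: 0.578
grip_force: 42.0
```

servo_tool(
  series=[
    {"delta_pos":[0,0,-0.1],"twist":0},
    {"delta_pos":[0,0,-0.3],"twist":0},
    {"delta_pos":[0,0,-0.6],"twist":0},
    {"delta_pos":[0,0,-0.9],"twist":0},
    {"delta_pos":[0,0,-1.0],"twist":0},
    {"delta_pos":[0,0,-1.0],"twist":0},
    {"delta_pos":[0,0,-1.0],"twist":0},
  ],
)

```text
time_s: 14.3
eef_pos: [0.4636, -0.256, 0.0885]
ee_rot: [1.035, -2.965, -0.001]
ft_force: [-0.9, -0.4, -1.3]
gripper_width: 0.578
grip_force: 42.0
```

```bash
python3 - <<'E'
from h import *
im,d=eyes.grab_frame("wrist"); P=cloud(eyes.calibration("wrist"),d).reshape(-1,3); s=r.get_state(); rel=P-np.array(s["eef_pos"])
ax=np.radians(38.4); x=rel[:,:2]@[np.cos(ax),np.sin(ax)]; y=rel[:,:2]@[-np.sin(ax),np.cos(ax)]
for a in range(-60,120,10):
    m=(d.ravel()>0)&(x>=a/1000)&(x<(a+10)/1000)&(abs(y)<.015)&(rel[:,2]<.06)&(rel[:,2]>-.02)
    if m.sum()>20: print(a,m.sum(),np.median(rel[m,2]).round(4))
m=(d.ravel()>0)&(abs(x)<.03)&(abs(y)<.02)&(rel[:,2]<.06)&(rel[:,2]>.02); print("slope x deg",np.degrees(np.polyfit(x[m],rel[m,2],1)[0]).round(2))
m=(d.ravel()>0)&(abs(x)<.07)&(abs(y)<.022)&(rel[:,2]<.06)&(rel[:,2]>.028); print("x range",np.percentile(x[m],[.3,99.7]))
plan([.5715,.0426,.14],65.0)
E
```

```text
-50 3000 0.0235
-40 2722 0.0346
-30 2517 0.0345
-20 2339 0.0345
-10 2176 0.0345
0 2041 0.0345
10 1898 0.0345
20 887 0.0344
slope x deg -0.06
x range [-0.04265515  0.02503795]
n 4 each [-0.845  0.52  -0.162] total [-3.379  2.08  -0.648] twist 1.058 pos [ 0.4633 -0.2558  0.0881] yaw 128.47 tilt 0.12 w 0.577 q7 2.61 t 14.35
```

The rail is level and centred in the grip, with its underside 10.5 mm below the TCP. I carry it over.

servo_tool(
  series=[
    {"delta_pos":[-0.2,0.12,-0.1],"twist":0},
    {"delta_pos":[-0.5,0.31,-0.25],"twist":0},
    {"delta_pos":[-0.845,0.52,-0.4],"twist":0},
    {"delta_pos":[-0.845,0.52,-0.4],"twist":0},
  ],
)

```text
time_s: 14.75
eef_pos: [0.4936, -0.1765, 0.1215]
ee_rot: [-1.044, 2.96, 0.003]
ft_force: [-0.1, 0.4, -1.5]
gripper_width: 0.581
grip_force: 42.1
```

servo_tool(
  series=[
    {"delta_pos":[-0.3,0.18,-0.1],"twist":0},
    {"delta_pos":[-0.6,0.36,-0.2],"twist":0},
    {"delta_pos":[-0.845,0.52,-0.25],"twist":0},
  ],
)

```text
time_s: 15.05
eef_pos: [0.5183, -0.1059, 0.1405]
ee_rot: [1.035, -2.965, -0.001]
ft_force: [0.3, 0.6, -2.1]
gripper_width: 0.582
grip_force: 42.0
```

servo_tool(
  series=[
    {"delta_pos":[-0.3,0.18,0],"twist":0},
    {"delta_pos":[-0.6,0.36,0],"twist":0},
    {"delta_pos":[-0.845,0.52,0],"twist":0},
  ],
)

```text
time_s: 15.35
eef_pos: [0.545, -0.0312, 0.1398]
ee_rot: [1.035, -2.964, -0.001]
ft_force: [-0.1, -0.4, -2.2]
gripper_width: 0.582
grip_force: 42.0
```

servo_tool(
  series=[
    {"delta_pos":[-0.3,0.18,0],"twist":0.1},
    {"delta_pos":[-0.6,0.36,0],"twist":0.23},
    {"delta_pos":[-0.8,0.5,0],"twist":0.36},
    {"delta_pos":[-0.845,0.52,0],"twist":0.49},
    {"delta_pos":[-0.845,0.52,0],"twist":0.62},
    {"delta_pos":[-0.845,0.52,0],"twist":0.75},
    {"delta_pos":[-0.845,0.52,0],"twist":0.88},
    {"delta_pos":[-0.845,0.52,0],"twist":0.97},
    {"delta_pos":[-0.845,0.52,0],"twist":1.0},
    {"delta_pos":[-0.845,0.52,0],"twist":1.0},
    {"delta_pos":[-0.845,0.52,0],"twist":1.0},
  ],
)

```text
time_s: 16.45
eef_pos: [0.5721, 0.0421, 0.1406]
ee_rot: [-0.584, -3.086, 0.001]
ft_force: [0.6, 0.2, -2.3]
gripper_width: 0.579
grip_force: 41.9
```

```bash
python3 - <<'E'
from h import *
plan([.5715,.0426,.08],65.0)
for n in ("top","scene"):
    im,d=eyes.grab_frame(n); P=cloud(eyes.calibration(n),d); cv2.imwrite(f"pics/{n}1.png",im[:,:,::-1])
    Q=P.reshape(-1,3); k=(np.linalg.norm(Q[:,:2]-[.5715,.0426],axis=1)<.075)&(Q[:,2]>.055)&(Q[:,2]<.075); print(n,k.sum(),Q[k].mean(0).round(4) if k.any() else "")
E
```

```text
n 1 each [0.009 0.004 0.758] total [0.009 0.004 0.758] twist 0.06 pos [0.5721 0.0421 0.1406] yaw 68.57 tilt 0.06 w 0.579 q7 1.07 t 16.45
top 0 
scene 668 [0.5766 0.0463 0.0616]
```

Over the wedge. I fine-align and lower to just above it, then touch down slowly.

servo_tool(
  series=[
    {"delta_pos":[0.009,0.004,0.25],"twist":0.03},
    {"delta_pos":[0.009,0.004,0.5],"twist":0.06},
    {"delta_pos":[0.009,0.004,0.68],"twist":0.06},
    {"delta_pos":[0.009,0.004,0.75],"twist":0.06},
    {"delta_pos":[0.009,0.004,0.75],"twist":0.06},
    {"delta_pos":[0.009,0.004,0.75],"twist":0.06},
  ],
)

```text
time_s: 17.15
eef_pos: [0.5724, 0.0428, 0.0818]
ee_rot: [0.683, 3.066, 0.001]
ft_force: [0.6, 0.1, -1.1]
gripper_width: 0.578
grip_force: 42.1
```

servo_tool(
  series=[
    {"delta_pos":[0,0,0.015],"twist":0},
    {"delta_pos":[0,0,0.03],"twist":0},
    {"delta_pos":[0,0,0.045],"twist":0},
    {"delta_pos":[0,0,0.06],"twist":0},
    {"delta_pos":[0,0,0.06],"twist":0},
  ],
)

```text
time_s: 17.65
eef_pos: [0.5717, 0.0428, 0.0763]
ee_rot: [-0.683, -3.066, 0.0]
ft_force: [-0.1, -0.1, -1.4]
gripper_width: 0.582
grip_force: 42.1
```

servo_tool(
  series=[
    {"delta_pos":[0,0,0.008],"twist":0},
    {"delta_pos":[0,0,0.016],"twist":0},
    {"delta_pos":[0,0,0.024],"twist":0},
    {"delta_pos":[0,0,0.03],"twist":0},
    {"delta_pos":[0,0,0.03],"twist":0},
  ],
)

```text
time_s: 18.15
eef_pos: [0.5718, 0.0428, 0.0739]
ee_rot: [-0.684, -3.066, 0.0]
ft_force: [-0.3, -0.7, -1.7]
gripper_width: 0.578
grip_force: 42.1
```

servo_tool(
  series=[
    {"delta_pos":[0,0,0.006],"twist":0},
    {"delta_pos":[0,0,0.012],"twist":0},
    {"delta_pos":[0,0,0.012],"twist":0},
  ],
)

```text
time_s: 18.45
eef_pos: [0.5718, 0.0428, 0.0736]
ee_rot: [-0.684, -3.066, -0.0]
ft_force: [-2.7, -0.0, 6.2]
gripper_width: 0.58
grip_force: 42.8
```

The rail is touching down: the force went from -1.7 to +6 N at the expected height. I release it and retreat.

servo_tool(
  series=[
    {"delta_pos":[0,0,0],"twist":0},
    {"delta_pos":[0,0,0],"twist":0},
    {"delta_pos":[0,0,0],"twist":0},
    {"delta_pos":[0,0,0],"twist":0},
    {"delta_pos":[0,0,0],"twist":0},
    {"delta_pos":[0,0,0],"twist":0},
  ],
  claw=1,
)

```text
time_s: 19.05
eef_pos: [0.5719, 0.0428, 0.073]
ee_rot: [0.683, 3.066, 0.0]
ft_force: [-0.0, 0.3, -0.4]
gripper_width: 0.998
grip_force: 0.0
```

servo_tool(
  series=[
    {"delta_pos":[0,0,-0.1],"twist":0},
    {"delta_pos":[0,0,-0.4],"twist":0},
    {"delta_pos":[0,0,-0.8],"twist":0},
    {"delta_pos":[0,0,-1],"twist":0},
    {"delta_pos":[0,0,-1],"twist":0},
    {"delta_pos":[0,0,-1],"twist":0},
  ],
)

```text
time_s: 19.65
eef_pos: [0.5718, 0.0429, 0.1533]
ee_rot: [0.683, 3.066, 0.001]
ft_force: [0.3, -0.1, -1.3]
gripper_width: 1.006
grip_force: 0.0
```

```bash
python3 - <<'E'
from h import *
im,d=eyes.grab_frame("wrist"); cv2.imwrite("pics/wrist6.png",im[:,:,::-1]); P=cloud(eyes.calibration("wrist"),d).reshape(-1,3); ok=d.ravel()>0
rel=P[:,:2]-[.5715,.0426]; ax=np.radians(-25); x=rel@[np.cos(ax),np.sin(ax)]; y=rel@[-np.sin(ax),np.cos(ax)]
def rect(k,n):
    rc=cv2.minAreaRect((P[k][:,:2]*1000).astype(np.float32)); print(n,k.sum(),np.round(rc[0],1),np.round(rc[1],1),round(rc[2],1),P[k,2].mean().round(4))
near=ok&(abs(x)<.08)&(abs(y)<.06)
k=near&(abs(P[:,2]-.1075)<.006); rect(k,"rail body top")
c=np.linalg.lstsq(np.c_[x[k],y[k],np.ones(k.sum())],P[k,2],rcond=None)[0]; print("tilt deg",np.degrees(c[:2]).round(2))
rect(near&(P[:,2]<.055)&(P[:,2]>.027),"block"); rect(near&(abs(P[:,2]-.0634)<.004),"wedge top seen")
s=r.get_state(); print(s["eef_pos"],s["time_s"])
E
```

```text
rail body top 12493 [571.3  42.5] [50.2 85.7] 64.7 0.1073
tilt deg [ 0.18 -0.  ]
block 6048 [574.6  39. ] [ 90.3 120.3] 65.2 0.037
wedge top seen 1023 [529.7  62.6] [49.7  8.5] 64.0 0.0625
[0.57131574 0.04282437 0.15256685] 19.7
```

View pics/wrist6.png

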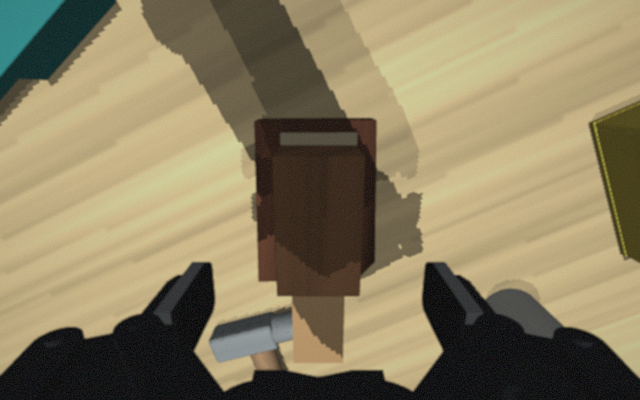

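The wrist view shows the rail body at (318,215), centred on the wedge, with the tenon at (318,330) over the high end. It is level to 0.2 deg, its centre is within 1 mm of the wedge top, and the block is unmoved. The hammer and glue were not touched, so I hand in.

```bash
python3 -c "
from cell import r
print(r.hand_in())"
```

```text
the job is handed in; nothing more can be done
None
```

I laid the wedge on the block and set the rail end level on it (tilt about 0.2°, body within 1 mm of the wedge's middle), then handed the job in at about 20 s; the hand-in returned no verdict.

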